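# Draw the rolling pin out of the damp box

### The arm

A 7-joint arm with a two-finger parallel gripper is mounted at the origin on the work surface. World frame = base frame: x ahead of the robot, y to its left, z up, the work surface at z = 0. Lengths are in m, angles in rad, forces in N, time in s.
With the tool pointing down it reaches from about 0.425 to 0.975 m from the base axis. Payload 16.7 kg.
Tool frame: the origin (TCP) lies between the finger pads; the fingertips stand 17 mm ahead of it and the grasp point (between the pads) lies 2 mm behind it; z points along the fingers, y is the line along which they close (so a half turn about z gives the same grasp; the last joint's range is limited). The gripper opens to 85 mm and grips with 20 to 120 N. Pads are 22 mm wide; open, the fingers measure 114 mm over their backs; the gripper's body (76 mm by 85 mm) begins 54 mm behind the grasp point. The pads swing forward as they close: fully open they stand 13 mm farther back than shut.
Start: joints at [-1.431, 0.426, 0.074, 1.606, -0.034, 1.111, -0.067], TCP at [0.192, 0.647, 0.248] pointing down, gripper open.
Joint ranges: [-2.85, 2.85], [-0.5, 2.14], [-1.23, 1.37], [0.21, 2.46], [-1.02, 4.16], [0.16, 2.05], [-2.73, 2.73]. Speed limits (rad/s): [1.89, 1.89, 2.39, 2.39, 3.01, 3.01, 3.01].

### API

Orientations are given as a rotation vector (axis times angle).
In Python, from bench import arm, eyes gives the robot as it stands. Calls block until the motion is done:
- arm.move_to(position, orientation): joint-space move of the TCP to a pose.
- arm.move_l(position, rotation=None, v=0.15, stop_force=None): straight line of the TCP; rotation=None keeps the orientation; v is the mean speed in m/s. With stop_force (N) it stops when the force on the tool has changed by that much, and returns True; else False.
- arm.set_joints(angles): joint-space move.
- arm.move_gripper(opening, grasp_force=None): finger opening in m; grasp_force is the grip in N (None keeps the last); returns when the fingers have stopped.
- arm.dwell(seconds).
- arm.ik(position, orientation): joint angles nearest the present ones, or None.
- arm.get_obs(): the state.
- eyes.camera(name): name is "scene" or "top" or "wrist"; returns the picture (480x640x3 uint8, blue, green, red); there is no depth.
- eyes.camera_params(name): a dict with "K" (3x3 intrinsics, pixels), "k1" (the pictures are not rectified: a ray, as slopes to the right and down, at radius r is drawn at 1 + k1 r^2 times it, then the intrinsics apply), "cam_to_world" (4x4, takes a point from camera to world coordinates); the wrist camera has in their place "tool_from_camera" (4x4, takes a point from camera to tool coordinates, whose origin is the TCP and whose axes are the flange's). Camera axes: x right, y down, z forward; pixel columns grow to the right and rows downward; lengths in m; the calibration is good to about 2 mm. A picture is of the moment at which its call begins: read the wrist's pose just before it. camera_params takes no time and is no camera call.
A pose or a line that the arm cannot do raises arm.Unreachable and nothing moves.
- arm.finish_job(): hands the job in; it is judged then, once.
Trained networks look in the newest picture that a camera, given by its name, has taken for a name from the list of things; names that differ only in an ending like _2 or _b are one class to them, and where a whole thing is asked for, a point or a joint stands for the part that bears it (a point fixed in the world has none). Each returns a list of dicts, best first, with "conf" (0 to 1); they miss things now and then, are a little off and sometimes report something else, mostly with a low value. They report only what shows in the picture. A call takes as long as a camera call. They do not tell look-alikes from the thing itself.
- eyes.trace(camera, name): "mask" (480x640 bool, what is visible of it) and "box" ([centre column, centre row, width, height] in pixels, round what is visible of it).
- eyes.pinpoint(camera, name): "location" ([row, column] in pixels: a listed point, or the origin of a listed thing).
The state is a dict: "time_s": time; "joints": joint angles; "joint_vel": joint speeds; "tau": joint torques, N m; "position": TCP position; "tool_rot": TCP orientation; "ft_force": force on the tool from outside, world axes, zero at the start; "wrist_torque": the same for the moment, N m; "gripper_width": finger opening in m; "gripper_force": force on a finger pad.
Only numpy, scipy, OpenCV 4.12 (cv2) and the standard library are available. Lean on these libraries where they do the work, as an engineer would, in place of code of your own. Each camera call takes 0.05 s, during which the arm holds its last target. There are 200 camera calls.

### The job

Take the loose batten off the hatch of the damp box and lay it flat on the ware board, then take the rolling pin through the hatch, tilt it so that one end comes out first and draw it right out. Finish while still holding the pin motionless in the air, both its ends about a hand's width higher than the cover, touching nothing but the gripper. Do not push or knock the other things.

Things in the scene. Friction and masses are not known exactly. Their poses are not given: they have to be found in the camera images.
- damp_box: fixed white slatted plastic crate, 400 x 210 mm, with a fixed 10 mm plywood cover, its top 115 mm above the table, and an open hatch in the cover's middle. Origin: centre of its underside, on the table; x along its 400 mm length (within 0.35 rad of world +y), y across, z up. Inside: 384 mm clear length, floor 8 mm above the table, headroom to 105 mm.
- hatch (a point): centre of the open hatch, level with the cover's top (115 mm above the table); axes as damp_box. Hatch 160 mm along x, 130 mm along y. Under the cover, two cross saddles 16 mm thick at x = -90 and +90 mm carry the pin: flat tops 41 mm above the table, small cheeks beside the pin up to 51 mm.
- pin: plain wooden rolling pin, a rod 240 mm long, 28 mm thick, about 0.11 kg, lying along the box's x on the saddles, axis 55 mm above the table. Its middle, within 20 mm of the hatch's centre along x, is reached from above; both ends are under the cover. Longer than the hatch and its diagonal, it comes out only tilted, one end first. Origin at its centre, x along it (may be rolled about x).
- pin_end_a (a point): centre of the rolling pin's -x end face, 120 mm from its middle
- pin_end_b (a point): centre of the rolling pin's +x end face, 120 mm from its middle
- batten: plain dark wooden batten 170 x 24 x 18 mm, about 0.06 kg, loose, lying flat across the hatch on the cover, over the pin (its length roughly along the box's y). Origin at its centre (9 mm above what it lies on), x along its length, z up.
- ware_board: fixed pale wooden board lying on the table to the left of the damp box, 320 mm along its x (roughly world x), 200 mm along its y, top 12 mm above the table. Origin: centre of its underside. The clay disc is centred 90 to 105 mm from the middle towards +x; the rest is free.
- clay_disc: flat reddish-brown clay disc, 96 mm across, 12 mm thick, drying near the far (+x) end of the ware board; bystander, leave alone; origin at the centre of its underside
- tape_roll: paper tape roll, a ring 52 mm across and 18 mm high, lying on the cover of the damp box near one corner of its +x end; bystander; origin at the centre of its underside
- cup: clay cup, 72 mm across the rim, 80 mm tall, standing beyond the damp box; bystander; origin at the centre of its underside
- bowl: white ceramic bowl, 120 mm across the rim, 50 mm tall, standing to the right of the damp box; bystander; origin at the centre of its underside
- screwdriver: screwdriver about 190 mm long lying beyond the damp box; bystander; origin on its underside near its middle
- rib: flat steel rib, 80 x 45 x 8 mm, lying on the cover of the damp box near one corner of its -x end; bystander; origin at the centre of its underside
Mind the look-alikes: they are no part of the job. Of the things like the batten, leave any that is yellow; of the rest the smaller one is meant.

How it is judged:
On the way, in this order (a step that is already met when the one before it is completed fails the run):
1. the batten lies flat on the ware board, let go (x of batten in the frame of ware_board between -0.15 and 0.15 m and y of batten in the frame of ware_board between -0.09 and 0.09 m and z of batten in the frame of ware_board between 0.015 and 0.03 m and angle between batten's own x axis and vertical between 1.45 and 1.69 rad and contact force between batten and the fingers below 0.1 N and contact force between batten and ware_board above 0.1 N and linear speed of batten below 0.03 m/s), for 0.2 s.
2. the pin is tilted through the hatch: one end out above the cover while the other is still below it (((height (world z) of pin_end_a above 0.135 m and height (world z) of pin_end_b below 0.105 m) or (height (world z) of pin_end_b above 0.135 m and height (world z) of pin_end_a below 0.105 m))), for 0.1 s.
At the end, for the whole second after the job is handed in: The pin is at rest in the fingers, both end centres at least 40 mm above the cover's top (155 mm above the table), touching nothing but the gripper; the batten lies flat (within 0.12 rad) on the ware board, its centre at least 10 mm inside the edge, let go and at rest (all of step 1 and height (world z) of each of pin_end_a, pin_end_b above 0.155 m and contact force between pin and the fingers above 2 N and linear speed of pin below 0.03 m/s and angular speed of pin below 0.3 rad/s and contact force between pin and damp_box below 0.1 N and contact force between pin and batten below 0.1 N and contact force between pin and ware_board below 0.1 N and contact force between pin and clay_disc below 0.1 N and contact force between pin and tape_roll below 0.1 N and contact force between pin and cup below 0.1 N and contact force between pin and bowl below 0.1 N and contact force between pin and screwdriver below 0.1 N and contact force between pin and rib below 0.1 N); the arm keeps its last pose, push and grip.
It fails at once if a bystander is pushed or knocked (moved over 30 mm) (distance of any of clay_disc, tape_roll, cup, bowl, screwdriver, rib from where it was at the start of the episode above 0.03 m).
It also fails if it takes over 54 s, if anything falls off the work surface, if the arm or the gripper's body presses on something with over 40 N, if the wrist force passes 120 N, or if a joint passes its speed limit or range.

## Working session

There is one attempt and no reset: what is moved stays moved. The work goes in short steps, each a Python script; the robot and the scene stay as the last script left them, time stands still between calls to the robot, and variables do not carry over. Pictures are saved under pics/ and viewed, at most 10 in all, crops included, and the job is handed in when it is done.

```bash
mkdir -p pics; cat > h.py <<'E'
import numpy as np, cv2
from scipy.spatial.transform import Rotation as R
from bench import arm, eyes
def proj(cam, P):
    p=eyes.camera_params(cam); T=np.linalg.inv(p["cam_to_world"]); c=T[:3,:3]@np.asarray(P,float)+T[:3,3]
    s=c[:2]/c[2]; s=s*(1+p["k1"]*(s@s)); K=np.array(p["K"]); return (K@[s[0],s[1],1])[:2]
def px2w(cam, uv, z):
    p=eyes.camera_params(cam); T=np.array(p["cam_to_world"]); K=np.array(p["K"])
    d=(np.linalg.inv(K)@[uv[0],uv[1],1])[:2]; s=d.copy()
    for _ in range(20): s=d/(1+p["k1"]*(s@s))
    r=T[:3,:3]@[s[0],s[1],1]; o=T[:3,3]; return o+r*(z-o[2])/r[2]
E
python3 - <<'E'
from h import *
for c in ["top","scene"]:
    cv2.imwrite(f"pics/{c}0.png",eyes.camera(c))
    print(c,np.round(eyes.camera_params(c)["cam_to_world"],2).tolist())
H=dict(damp_box=0,hatch=.115,pin=.055,pin_end_a=.055,pin_end_b=.055,batten=.124,ware_board=0,clay_disc=.012,tape_roll=.115,cup=0,bowl=0,screwdriver=0,rib=.115)
for c in ["top","scene"]:
  for n,z in H.items():
    for d in eyes.pinpoint(c,n)[:4]:
        r,k=d["location"]; print(c,n,round(d["conf"],2),[int(k),int(r)],np.round(px2w(c,(k,r),z),3)[:2])
print(arm.get_obs())
E
```

```text
top [[0.02, -0.99, 0.17, 0.3], [-1.0, -0.02, 0.02, -0.07], [-0.02, -0.17, -0.99, 1.18], [0.0, 0.0, 0.0, 1.0]]
scene [[-0.52, 0.53, -0.67, 1.39], [0.86, 0.32, -0.4, 0.49], [0.01, -0.79, -0.62, 0.95], [0.0, 0.0, 0.0, 1.0]]
top damp_box 0.96 [324, 227] [ 0.53  -0.063]
top hatch 0.89 [321, 223] [ 0.518 -0.059]
top pin 0.91 [318, 223] [ 0.53 -0.05]
top pin_end_a 0.57 [366, 225] [ 0.526 -0.167]
top pin_end_b 0.57 [366, 225] [ 0.526 -0.167]
top batten 0.9 [458, 209] [ 0.555 -0.37 ]
top batten 0.66 [311, 215] [ 0.534 -0.034]
top batten 0.63 [426, 375] [ 0.185 -0.293]
top ware_board 0.96 [170, 256] [0.446 0.327]
top clay_disc 0.88 [168, 220] [0.539 0.336]
top tape_roll 0.54 [252, 244] [0.465 0.1  ]
top cup 0.55 [290, 133] [0.781 0.032]
top cup 0.31 [309, 217] [ 0.557 -0.025]
top bowl 0.79 [488, 287] [ 0.387 -0.477]
top screwdriver 0.69 [396, 142] [ 0.761 -0.247]
top rib 0.73 [384, 195] [ 0.586 -0.203]
scene damp_box 0.62 [308, 283] [ 0.52  -0.059]
scene hatch 0.87 [301, 243] [ 0.523 -0.075]
scene pin 0.61 [313, 270] [ 0.527 -0.043]
scene pin_end_a 0.73 [267, 251] [ 0.526 -0.167]
scene pin_end
[... 540 characters left out ...]
s': 1.4, 'joints': array([-1.43151215,  0.42608935,  0.07388847,  1.60600834, -0.03407505,
        1.11081866, -0.06710466]), 'joint_vel': array([-0.00108493,  0.00260824,  0.00014971,  0.00019376,  0.00130181,
       -0.0006008 ,  0.00065245]), 'tau': array([ 6.16592934e-04, -9.49520302e+01,  3.75732422e+00, -4.63891268e+01,
        1.90135423e-02,  2.39170186e-03, -1.20503108e-05]), 'position': array([0.1922379 , 0.64699957, 0.24830488]), 'tool_rot': array([-4.52107579e-01, -3.10887056e+00,  1.00733972e-04]), 'ft_force': array([ 0.15836189, -0.08521205, -0.42041066]), 'wrist_torque': array([-0.05334689,  0.00798213,  0.01143966]), 'gripper_force': 0.0, 'gripper_width': 0.08544294106331218}
```

View pics/top0.png

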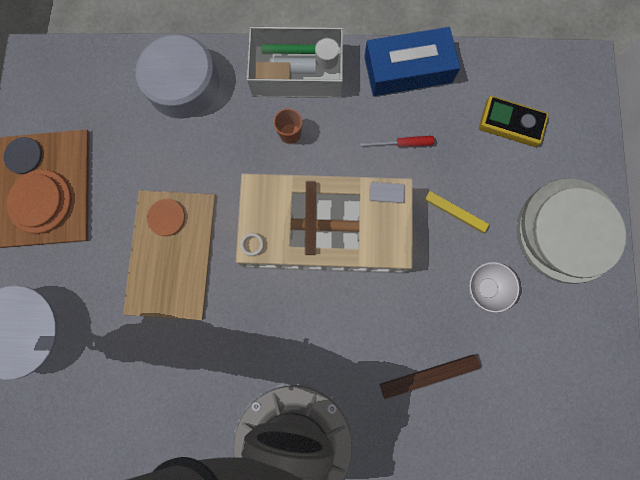

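View pics/scene0.png

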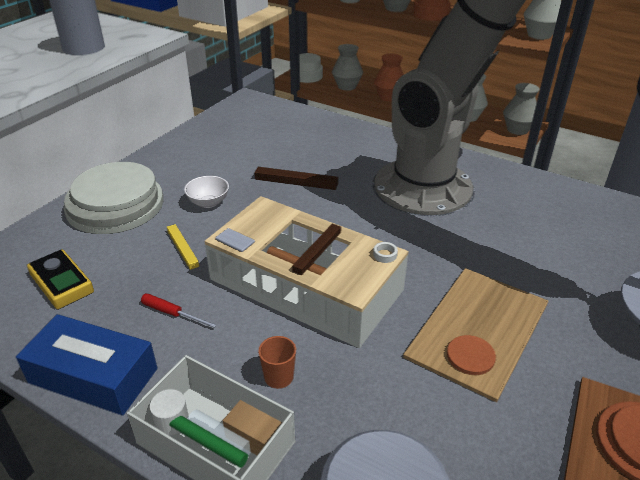

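The top view shows the dark batten at (311,217) over the hatch (columns 291–360) and the pin beneath at row ~225. The board is at (170,256) with the disc at its upper end. The look-alikes are yellow (458,209) and the bigger dark one (430,375). The scene view agrees: the batten is at (316,248). Next I measure orientations and pick up the batten.

```bash
cat >> h.py <<'E'
def down(phi, tilt=0.0):
    """tool down with closing axis y at world angle phi (half turn chosen by ik); tilt about that y axis"""
    y=np.array([np.cos(phi),np.sin(phi),0]); z=np.array([0,0,-1.]); x=np.cross(y,z)
    return R.from_matrix(np.c_[x,y,z])*R.from_rotvec([0,tilt,0])
def axis_of(mask,cam,z):
    (c,_,_)=cv2.minAreaRect(np.argwhere(mask)[:,::-1].astype(np.float32))
    b=cv2.boxPoints(cv2.minAreaRect(np.argwhere(mask)[:,::-1].astype(np.float32)))
    w=np.array([px2w(cam,p,z)[:2] for p in b]); e=[w[1]-w[0],w[2]-w[1]]; e.sort(key=np.linalg.norm)
    return w.mean(0), np.linalg.norm(e[1]),np.linalg.norm(e[0]), np.arctan2(e[1][1],e[1][0])%np.pi
E
python3 - <<'E'
from h import *
for c in ["top","scene"]:
  eyes.camera(c)
  for n,z in [("batten",.133),("ware_board",.012),("damp_box",.115),("pin",.055)]:
    for d in eyes.trace(c,n)[:3]:
        m=d["mask"]; a=axis_of(m,c,z); print(c,n,round(d["conf"],2),np.round(d["box"]),np.round(a[0],3),*np.round(a[1:],3))
# hand-read cover corners in top view
for p in [(241,175),(412,179),(411,264),(237,262)]: print(np.round(px2w("top",p,.115),3))
for phi in [np.pi/2,-np.pi/2]:
    q=arm.ik([.533,-.033,.133],down(phi).as_rotvec()); print("bat",phi,q if q is None else np.round(q,2))
    q=arm.ik([.38,.325,.035],down(phi).as_rotvec()); print("board",phi,q if q is None else np.round(q,2))
for phi in [0,np.pi]:
  for t in [-.6,-.3,0,.3,.6]:
    print("pin",phi,t,[None if (q:=arm.ik([.525,y,z],down(phi,t).as_rotvec())) is None else np.round(q,2).tolist() for y,z in [(-.06,.06),(-.06,.22)]])
E
```

```text
top batten 0.91 [429. 376. 100.  43.] [ 0.184 -0.298] 0.219 0.035 1.881
top batten 0.91 [458. 211.  64.  43.] [ 0.549 -0.362] 0.156 0.026 1.053
top batten 0.86 [310. 217.  10.  74.] [ 0.528 -0.032] 0.169 0.023 0.025
top ware_board 0.71 [166. 215.  37.  33.] [0.547 0.343] 0.097 0.094 1.589
top damp_box 0.66 [323. 223. 177.  97.] [ 0.521 -0.066] 0.414 0.226 1.553
top damp_box 0.54 [167. 218.  37.  34.] [0.525 0.305] 0.091 0.086 1.131
top damp_box 0.5 [289. 125.  27.  35.] [0.754 0.03 ] 0.086 0.063 0.031
top pin 0.85 [327. 226.  70.  14.] [ 0.528 -0.064] 0.164 0.029 1.557
scene batten 0.94 [317. 249.  50.  49.] [ 0.536 -0.025] 0.191 0.041 0.016
scene batten 0.92 [296. 179.  84.  25.] [ 0.325 -0.218] 0.218 0.064 1.885
scene batten 0.78 [181. 248.  35.  45.] [ 0.682 -0.278] 0.165 0.028 1.044
scene ware_board 0.67 [475. 335. 141. 136.] [0.45  0.318] 0.362 0.244 0.09
scene ware_board 0.59 [299. 261.  55.  28.] [ 0.476 -0.124] 0.161 0.03 1.564
scene damp_box 0.88 [307. 270. 204. 151.] [ 0.558 -0.058] 0.546 0.393 1.453
scene pin 0.71 [297. 262.  58.  28.] [ 0.518 -0.095] 0.154 0.029 1.559
[0.
[... 754 characters left out ...]
 0.78]]
pin 0 0.6 [[-0.02, 0.65, 0.44, 2.0, -0.97, 1.08, 1.09], [-0.43, 0.57, 1.03, 1.95, -0.97, 1.46, 1.02]]
pin 3.141592653589793 -0.6 [[-0.02, 0.65, 0.44, 2.0, -0.97, 1.08, -2.05], [-0.43, 0.57, 1.02, 1.95, -0.96, 1.46, -2.13]]
pin 3.141592653589793 -0.3 [[-0.45, 0.66, 0.82, 2.08, -0.98, 0.97, -2.13], [-0.73, 0.54, 1.22, 1.98, -0.82, 1.26, -2.28]]
pin 3.141592653589793 0 [[-0.76, 0.71, 1.01, 2.12, -0.87, 0.81, -2.33], [-0.95, 0.46, 1.23, 2.01, -0.51, 1.03, -2.62]]
pin 3.141592653589793 0.3 [[-0.34, 0.47, 0.18, 2.1, 0.35, 0.66, 2.68], [0.65, 0.4, -1.03, 1.94, 0.67, 1.2, 2.47]]
pin 3.141592653589793 0.6 [[-0.48, 0.56, 0.16, 2.08, 0.67, 0.84, 2.27], [-0.48, 0.3, 0.16, 2.0, 0.58, 1.13, 2.49]]
```

```bash
python3 - <<'E'
from h import *
g=down(.02+np.pi/2).as_rotvec(); p=down(-.1+np.pi/2).as_rotvec()
arm.move_gripper(.05,grasp_force=40)
arm.move_to([.531,-.032,.22],g)
print(arm.move_l([.531,-.032,.134],v=.15,stop_force=8))
arm.move_gripper(.0); o=arm.get_obs(); print(o["gripper_width"],o["gripper_force"],o["position"],o["time_s"])
arm.move_l([.531,-.032,.22],v=.2)
print(arm.get_obs()["gripper_width"])
arm.move_to([.383,.333,.12],p)
cv2.imwrite("pics/top1.png",eyes.camera("top"))
print(arm.move_l([.383,.333,.030],v=.08,stop_force=3)); o=arm.get_obs(); print(o["position"],o["gripper_width"],o["ft_force"],o["time_s"])
E
```

```text
False
0.023133560043321368 39.121878147125244 [ 0.53155695 -0.03188951  0.13498963] 6.1
0.022804894036688672
True
[0.38276552 0.33245551 0.03168414] 0.02295609063420048 [-0.15900581  0.44852071  0.14846628] 9.275
```

```bash
python3 - <<'E'
from h import *
arm.move_gripper(.05); arm.dwell(.3)
p=arm.get_obs()["position"]; arm.move_l([p[0],p[1],.15],v=.2)
b=1.557
arm.move_to([.528,-.062,.28],down(b-np.pi/2).as_rotvec())
arm.dwell(.2); o=arm.get_obs(); cv2.imwrite("pics/wrist2.png",eyes.camera("wrist")); 
wp=eyes.camera_params("wrist"); K=np.array(wp["K"]); T=np.eye(4); T[:3,:3]=R.from_rotvec(o["tool_rot"]).as_matrix(); T[:3,3]=o["position"]; C=T@np.array(wp["tool_from_camera"])
np.savez("w2.npz",C=C,K=K,k1=wp["k1"])
cv2.imwrite("pics/top2.png",eyes.camera("top"))
for d in eyes.trace("top","batten")[:4]: print(np.round(d["box"]),[np.round(v,3) for v in axis_of(d["mask"],"top",.03)])
for n in ["pin","hatch","pin_end_a","batten"]:
    for d in eyes.pinpoint("wrist",n)[:2]: print(n,d)
for d in eyes.trace("wrist","pin")[:2]: print(d["conf"],np.round(d["box"]),cv2.minAreaRect(np.argwhere(d["mask"])[:,::-1].astype(np.float32)))
print(np.round(C,3).tolist(),arm.get_obs()["time_s"])
E
```

```text
[458. 210.  63.  42.] [array([ 0.573, -0.391]), np.float64(0.17), np.float64(0.03), np.float64(1.05)]
[164. 279.  17.  61.] [array([0.392, 0.329]), np.float64(0.145), np.float64(0.029), np.float64(3.047)]
pin {'location': [193.6, 314.3], 'conf': 0.76}
hatch {'location': [233.2, 316.7], 'conf': 0.67}
pin_end_a {'location': [306.1, 313.0], 'conf': 0.6}
batten {'location': [402.3, 49.9], 'conf': 0.56}
0.85 [315. 221.  29. 187.] ((317.0, 221.0), (186.0, 30.0), 90.0)
[[1.0, -0.011, -0.003, 0.529], [-0.012, -0.952, -0.306, 0.017], [0.0, 0.306, -0.952, 0.406], [0.0, 0.0, 0.0, 1.0]] 12.9083
```

View pics/wrist2.png

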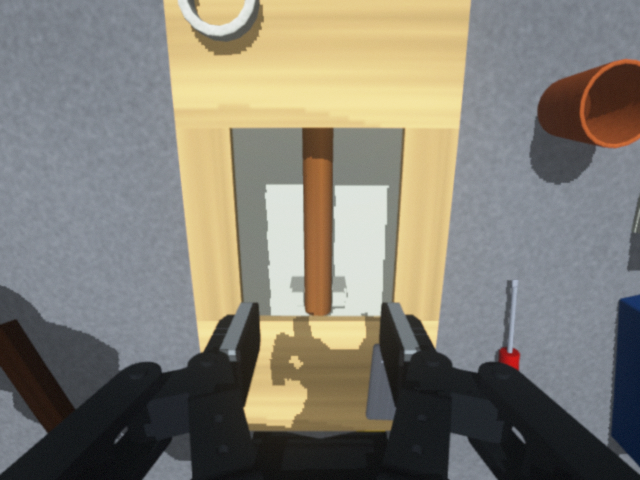

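View pics/top2.png

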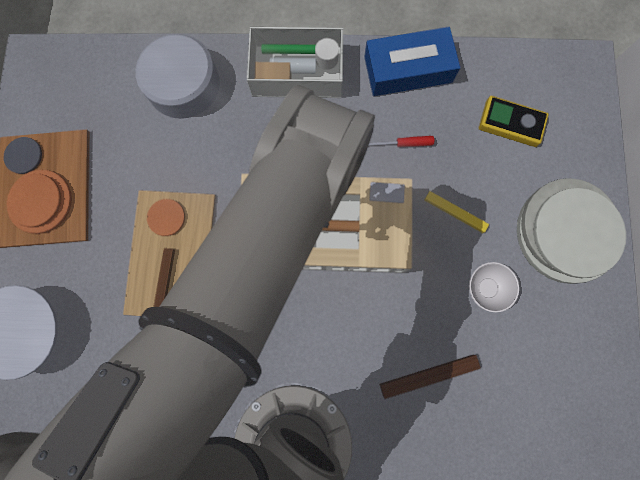

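The wrist view shows the open hatch (columns 231–405, rows 127–317), the pin along column ~318, its -x end near row 314 and the saddle near row 290. The top view shows the batten flat on the board at (164,279), clear of the disc.

```bash
cat > plan.py <<'E'
import numpy as np, cv2
L=np.load("w2.npz")
def w(u,v,z):
    C=L["C"];d=(np.linalg.inv(L["K"])@[u,v,1])[:2];s=d.copy()
    for _ in range(20): s=d/(1+L["k1"]*(s@s))
    r=C[:3,:3]@[s[0],s[1],1]; return np.round(C[:3,3]+r*(z-C[2,3])/r[2],3)
if __name__=="__main__":
    for n,u,v,z in [("farL",231,128,.115),("farR",405,128,.115),("nearL",242,318,.115),("nearR",396,318,.115),("pinfar",317,128,.069),("pinnear",318,300,.069),("end_a",318,315,.055),("pp pin",314.3,193.6,.055),("pp end",313,306,.055),("hatch",316.7,233.2,.115),("saddle",318,276,.041),("saddle2",318,308,.041),("coverL",178,128,.115),("coverR",462,128,.115),("covernearL",193,260,.115),("covernearR",447,260,.115)]: print(n,w(u,v,z))
E
python3 plan.py; python3 -c "
import cv2;i=cv2.imread('pics/wrist2.png')[240:340,230:410];cv2.imwrite('pics/crop.png',cv2.resize(i,None,fx=4,fy=4,interpolation=cv2.INTER_CUBIC))"
```

```text
farL [0.464 0.015 0.115]
farR [0.592 0.014 0.115]
nearL [ 0.46  -0.141  0.115]
nearR [ 0.593 -0.143  0.115]
pinfar [0.527 0.014 0.069]
pinnear [ 0.526 -0.148  0.069]
end_a [ 0.525 -0.172  0.055]
pp pin [ 0.524 -0.045  0.055]
pp end [ 0.52  -0.161  0.055]
hatch [ 0.526 -0.066  0.115]
saddle [ 0.526 -0.134  0.041]
saddle2 [ 0.525 -0.171  0.041]
coverL [0.424 0.016 0.115]
coverR [0.635 0.014 0.115]
covernearL [ 0.424 -0.088  0.115]
covernearR [ 0.633 -0.09   0.115]
```

View pics/crop.png

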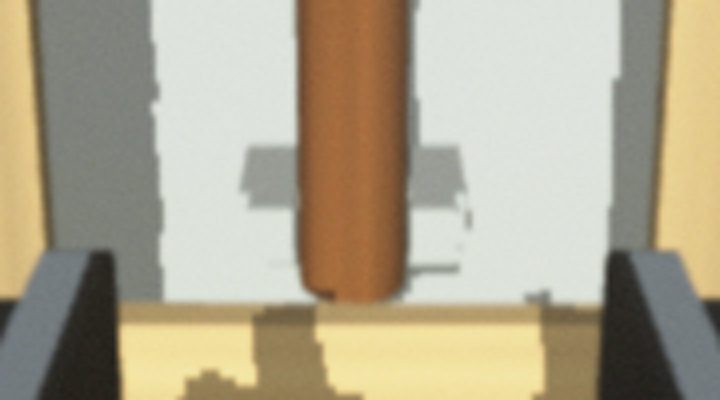

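Two independent fixes agree. The hatch centre is (.527, -.064), end_a is at y≈-.165, so the pin centre is y≈-.046 and its x ≈.526. I'll grip 20 mm towards end a, lift 28 mm, shift +32 mm, tilt 25°, then draw it out along its axis.

```bash
cat >> h.py <<'E'
B=1.563; S=np.array([np.cos(B),np.sin(B),0]); HX=np.array([.5265,-.064,0]); G=-.02
def pose(s,z,th):
    """tool pose for pin centre at hatch coordinate s, height z, end a raised by th"""
    Z=np.array([0,0,1.]); u=np.cos(th)*S-np.sin(th)*Z; n=np.sin(th)*S+np.cos(th)*Z
    return HX+s*S+z*Z+G*u+.006*n, down(B-np.pi/2,-th).as_rotvec()
PATH=[(.018,.083,0),(.049,.083,0),(.049,.087,.11),(.049,.090,.22),(.048,.0935,.33),(.048,.097,.436),(-.02,.129,.436),(-.106,.169,.436),(-.106,.27,.436),(-.106,.25,0)]
E
python3 - <<'E'
from h import *
for w in [(.018,.055,0)]+PATH:
    q=arm.ik(*pose(*w)); print(w,None if q is None else np.round(q,2).tolist())
    assert q is not None
arm.move_gripper(.046,grasp_force=80)
p,r=pose(.018,.055,0)
arm.move_to(p+[0,0,.12],r)
print(arm.move_l(p,v=.12,stop_force=8)); print(arm.get_obs()["position"]-p)
arm.move_gripper(0); o=arm.get_obs(); print(o["gripper_width"],o["gripper_force"],o["ft_force"],o["time_s"])
p,r=pose(*PATH[0]); print(arm.move_l(p,r,v=.05,stop_force=12)); o=arm.get_obs(); print(o["gripper_width"],o["ft_force"],o["position"]-p,o["time_s"])
cv2.imwrite("pics/wrist3.png",eyes.camera("wrist"))
E
```

```text
(0.018, 0.055, 0) [-0.64, 0.61, 0.84, 2.11, -0.7, 0.72, 0.65]
(0.018, 0.083, 0) [-0.68, 0.57, 0.9, 2.1, -0.65, 0.77, 0.62]
(0.049, 0.083, 0) [-0.75, 0.57, 0.9, 2.1, -0.66, 0.77, 0.56]
(0.049, 0.087, 0.11) [-0.86, 0.6, 0.98, 2.11, -0.57, 0.75, 0.45]
(0.049, 0.09, 0.22) [-0.97, 0.65, 1.04, 2.1, -0.49, 0.74, 0.34]
(0.048, 0.0935, 0.33) [-1.05, 0.7, 1.09, 2.1, -0.41, 0.74, 0.24]
(0.048, 0.097, 0.436) [-1.12, 0.75, 1.12, 2.09, -0.34, 0.75, 0.14]
(-0.02, 0.129, 0.436) [-1.04, 0.69, 1.17, 2.09, -0.29, 0.75, 0.23]
(-0.106, 0.169, 0.436) [-0.92, 0.63, 1.22, 2.07, -0.23, 0.75, 0.36]
(-0.106, 0.27, 0.436) [-1.04, 0.48, 1.35, 1.97, -0.06, 0.94, 0.28]
(-0.106, 0.25, 0) [-0.63, 0.41, 1.12, 1.9, -0.41, 1.09, 0.65]
False
[ 4.09114854e-04 -5.06214241e-05  5.73108788e-04]
0.024959456698065947 77.89385676383972 [-3.23218019  0.45478583 11.95835936] 15.075
True
0.025668022704649105 [-0.35457813  0.39316764 -1.76502713] [-2.52934599e-05  1.90329184e-04 -2.63849057e-02] 15.2833
```

View pics/wrist3.png

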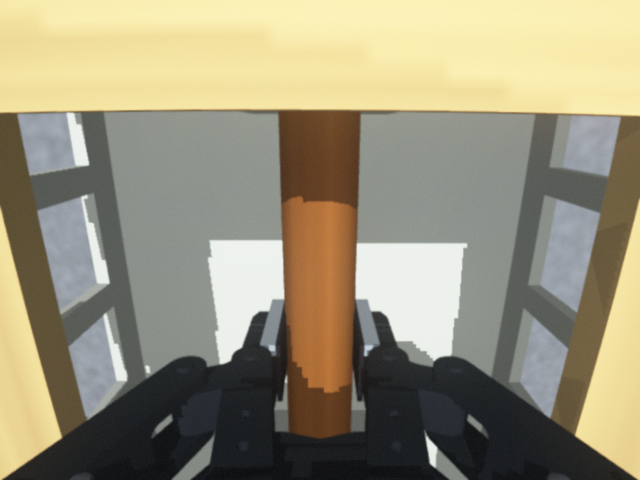

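The pin sits between the pads (columns 285–360). The early stop was only the closing preload being relieved, so I go on lifting.

```bash
python3 - <<'E'
from h import *
p,r=pose(*PATH[0]); print(arm.move_l(p,r,v=.05,stop_force=10)); o=arm.get_obs(); print(o["gripper_width"],o["gripper_force"],o["ft_force"],o["position"]-p,o["time_s"])
cv2.imwrite("pics/wrist4.png",eyes.camera("wrist")); cv2.imwrite("pics/scene4.png",eyes.camera("scene"))
E
```

```text
False
0.024999065923093172 78.6436378955841 [ 0.38849712 -0.10667215 -0.75603821] [-2.47984557e-05  1.84257586e-04 -3.73817135e-06] 16.025
```

View pics/wrist4.png

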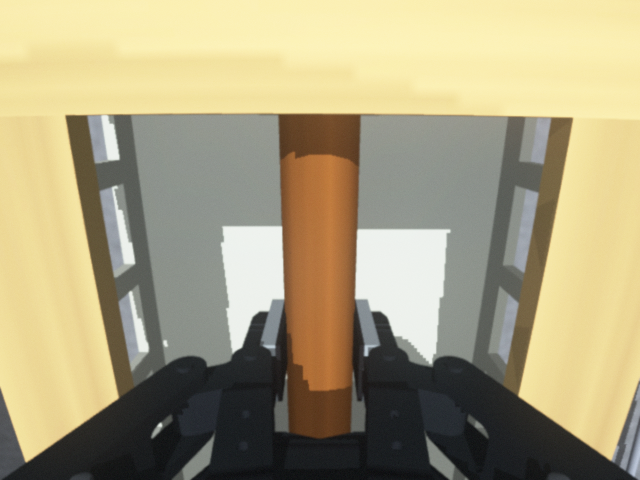

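The pin keeps its place in the wrist view while the hatch has dropped away, so it is held. I go on with the shift, tilt and draw, with contact stops.

```bash
python3 - <<'E'
from h import *
import time
for i,w in enumerate(PATH[1:8],1):
    p,r=pose(*w); p0=arm.get_obs()["position"]; d=np.linalg.norm(p-p0); rot=1.5 if False else 0
    v=min(.08, max(.005,d/0.7)) if i in (2,3,4,5) else .08
    hit=arm.move_l(p,r,v=v,stop_force=6); o=arm.get_obs()
    print(i,hit,round(o["gripper_width"],4),np.round(o["ft_force"],1),np.round(o["position"]-p,4),round(o["time_s"],2))
    if hit: break
    if i==6: arm.dwell(.25)
    if i==5: cv2.imwrite("pics/scene5.png",eyes.camera("scene"))
cv2.imwrite("pics/scene6.png",eyes.camera("scene"))
E
```

```text
1 False 0.0255 [-0.6  0.  -0.5] [-0.      0.0002 -0.    ] 16.66
2 False 0.0254 [ 1.4 -0.3 -1.3] [-0.     -0.0001  0.    ] 17.51
3 False 0.0253 [ 0.2  0.1 -1.5] [-0.     -0.0001 -0.    ] 18.36
4 False 0.0253 [ 1.4 -0.3 -1.6] [-0.0001 -0.0001  0.    ] 19.21
5 False 0.0254 [ 0.5  0.3 -0.8] [-0.     -0.0001  0.    ] 20.06
6 False 0.0254 [ 0.3 -0.4 -1. ] [ 0.0001  0.0005 -0.0002] 21.2
7 False 0.0253 [ 0.5  0.4 -0.8] [ 0.0001  0.0005 -0.0002] 22.78
```

View pics/scene6.png

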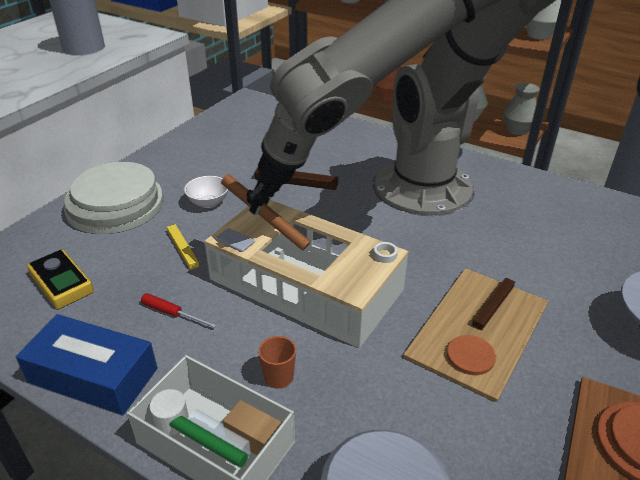

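The scene shows the tilted pin drawn out, with its lower end at (305,245) over the hatch. The batten is flat on the board at (493,303) and the bystanders are untouched. Now I raise and level it.

```bash
python3 - <<'E'
from h import *
p,r=pose(*PATH[8]); print(arm.move_l(p,r,v=.1,stop_force=8))
p,r=pose(*PATH[9]); p,r=pose(-.106,.23,0); print(arm.move_l(p,r,v=.03,stop_force=8))
arm.dwell(1); o=arm.get_obs(); print(o["gripper_width"],o["gripper_force"],o["ft_force"],o["position"],o["time_s"])
cv2.imwrite("pics/scene7.png",eyes.camera("scene"))
for n in ["pin_end_a","pin_end_b"]:
    s=(-.120 if n[-1]=="a" else .120)+(-.106); print(n,"expected",proj("scene",HX+s*S+[0,0,.23]),[(d["location"][::-1],d["conf"]) for d in eyes.pinpoint("scene",n)[:2]])
E
```

```text
False
False
0.025419725695810774 78.64004731178284 [-0.13494895 -0.11321937 -0.76038028] [ 0.52551314 -0.19002455  0.23600212] 26.7417
pin_end_a expected [219.53312714 172.57945035] [([310.0, 205.2], 0.94), ([219.2, 170.6], 0.61)]
pin_end_b expected [309.9093735  205.34262218] [([310.0, 205.2], 0.94), ([219.2, 170.6], 0.61)]
```

View pics/scene7.png

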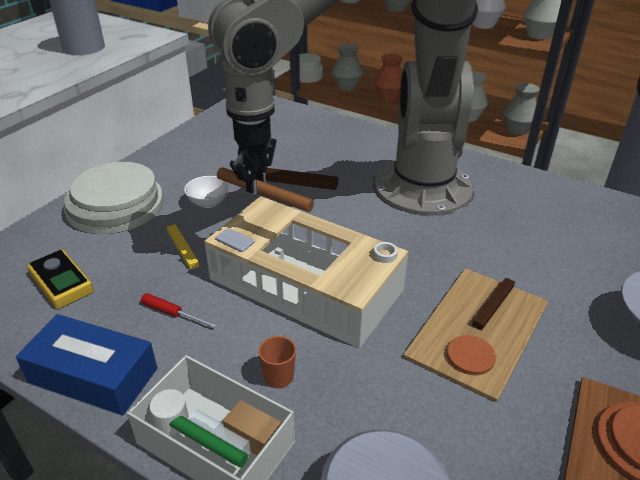

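The pin hangs level in the air. Both ends are where expected ((219,171) and (310,205), 0.23 m up), and the batten lies on the board. I hand it in.

```bash
python3 -c "
from bench import arm
print(arm.finish_job())"
```

```text
the job is handed in; nothing more can be done
None
```

I handed the job in at about 27 s of the 54 s limit; the system gave no verdict. The batten lies flat on the ware board, and the pin is held level and still at about 0.23 m, touching only the gripper. The bystanders looked unmoved in the last picture.

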